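# Index a spacer under the sighting head

### The arm

A 7-joint arm with a two-finger parallel gripper is mounted at the origin on a cart in front of the work surface, level with it; the furniture and walls round the work are solid. World frame = base frame: x ahead of the robot, y to its left, z up, the work surface at z = 0. Lengths are in m, angles in rad, forces in N, time in s.
With the tool pointing down it reaches from about 0.4 to 0.875 m from the base axis. Payload 6.5 kg.
Tool frame: the origin (TCP) lies at the very end of the fingers, on their centre line; the grasp point (between the pads) lies 19 mm behind it (manip.hold_point_z is the distance from the TCP to the grasp point, in m); z points along the fingers, y is the direction in which the jaws open and shut (so a half turn about z gives the same grasp; the last joint's range is limited). The gripper opens to 88 mm and grips with 3 to 60 N. Pads are 18 mm wide; open, the fingers measure 123 mm over their backs; the gripper's body (75 mm by 187 mm) begins 45 mm behind the grasp point.
Start: joints at [1.104, 0.536, -0.004, 1.538, 0.003, 1.067, -0.071], TCP at [0.254, -0.598, 0.239] pointing down, gripper open.
Joint ranges: [-2.7, 2.7], [-0.37, 2.16], [-1.27, 1.26], [0.24, 2.4], [-1.31, 4.45], [0.19, 1.91], [-2.76, 2.76]. Speed limits (rad/s): [2.39, 2.39, 3.14, 3.14, 3.14, 3.14, 3.14].

### API

Orientations are given as a unit quaternion [x, y, z, w].
In Python, from station import manip, viewer, job gives the robot as it stands.
- The arm moves only by the tool drive_tool, never from a script. Its argument "moves" is text: rows parted by semicolons, each of 7 numbers parted by spaces: the opening, from -1 (shut) to 1 (fully open), then the shift along the tool's x, y, z as a fraction of full scale, then the turn, a rotation vector about the tool's x, y, z as a fraction of full scale. A call has 1 to 8 rows; each row is the pose to reach, as a shift and turn from the pose commanded when the call began, along the tool's axes at that moment; what a row does not reach only later rows make up. Full scale, the value 1, is 0.1 m for a shift and pi/4 rad for a turn. A row lasts 1/8 s, in which the tool goes at most 62.5 mm and 10.7 degrees, less where a joint would pass 70% of its speed; a pose out of reach is approached as far as the arm can. A call with a number of a shift or a turn outside -1 to 1 is refused whole. A call with a gripper value outside its range is refused whole. The fingers move at their own pace and stop on an object; "newtons" is the grip in N (left out, the last holds). Time passes only in rows, so rows that repeat a pose let the fingers close. It gives the time, the measured TCP pose, the force and the opening at its end, in the units of the state.
- manip.observe(): the state, without advancing time (a new reading comes with each control period).
- viewer.get_image(name): name is "side" or "top"; returns (picture, depth): 420x560x3 uint8, blue, green, red; 420x560 float32, m along the optical axis (not along the pixel's ray), 0 where there is no reading.
- viewer.get_calibration(name): a dict with "fovy" (degrees; the focal length in pixels is half the picture's height over the tangent of half this angle, whatever the lens; pixels are square), "cx", "cy" (the principal point, pixels), "origin" and "rotation" of the camera in the world. Camera axes: x right, y down, z forward; pixel columns grow to the right and rows downward; lengths in m; the calibration is good to about 2 mm. A picture is of the moment at which its call begins. get_calibration takes no time and is no camera call.
- job.job_done(): hands the job in, once; it reports no verdict.
The state is a dict: "t": time; "joint_positions": joint angles; "joint_vel": joint speeds; "effort": joint torques, N m; "eef_pos": TCP position; "tool_rot": TCP orientation; "wrist_force": force on the tool from outside, world axes, zero at the start; "wrist_torque": the same for the moment, N m; "grip_width": finger opening in m.
Only numpy, scipy, OpenCV 4.12 (cv2) and the standard library are available. Lean on these libraries where they do the work, as an engineer would, in place of code of your own. Each camera call takes 0.05 s, during which the arm holds its last target. There are 200 camera calls.

### The job

Put the spacer that fits over the gauge pin fully down onto the pin of the slide carriage and let go of it; leave the other spacer on the desk. Then pinch the carriage's round grip post and slide the carriage along its rail towards the black sighting head until its ball clicks into the notch in front of the head, and finish still gripping the post with the ball in the notch. Leave everything else on the desk where it is.

Things in the scene. Friction and masses are not known exactly. Their poses are not given: they have to be found in the camera images.
- slide_base: Fixed slide unit on a 3 mm cutting mat: aluminium plate 94 x 360 x 10 mm with a raised steel rail. Origin on its underside under the rail's centre line, at mid length. Its y axis is the slide direction, towards the sighting head; the plate reaches 34 mm to the -x side and 60 mm to the +x side. Stop blocks at both ends, 32 mm high.
- carriage (a joint): Travel of the dark carriage (44 x 124 mm, top 32 mm up) along the base's +y, 0 to 0.16 m between stops. Rubs with 1.2 N and stays where left. A sprung ball in its +x side rides along the index bar and drops into the bar's one V notch: within about 4 mm of the notch it pulls it to the centre with up to 7 N; leaving takes about 9 N. Let go there, it centres itself.
- pin_foot (a point): Foot of the steel gauge pin on the carriage's top (32 mm above the base's underside), on the pin's axis. The pin is upright, 12 mm in diameter, 30 mm tall, its top 8 mm tapering to 6 mm. Axes as the slide base's. At the notch it lies on the sight line.
- grip_post (a point): Axis of the carriage's upright black grip post, 16 mm in diameter, at 56 mm above the base's underside; the post reaches from 32 to 72 mm above the base's underside (a 24 mm wide collar at its lowest 2 mm), 80 mm behind the pin (-y of the base). Best pinched across the rail (fingers along the base's x).
- index_bar: Fixed steel bar beside the rail (32 to 46 mm to its +x side), 250 mm long, top 34 mm above the base's underside, clamped at a different place along the base each time; on its back the black sighting head, 44 mm wide, 88 mm high, 47 to 87 mm from the rail, lens facing it. Origin on its underside under the rail's centre line, level with notch and lens; axes as the base's.
- sight_line (a point): Point over the rail's centre line, level with the notch and the lens, 32 mm above the base's underside; y runs along the slide. The carriage is in the notch when pin_foot is here.
- spacer_a: Aluminium tube spacer, outside diameter 28 mm, 40 mm long, bore 13.6 mm right through: the one that fits over the gauge pin. Stands on end on the desk. Origin in the centre of its underside, z up along its axis.
- spacer_b: Aluminium tube spacer, same outside (28 mm diameter, 40 mm long) but bore only 8.4 mm: does not go down the gauge pin. Stands on end on the desk. Origin as for spacer_a.
- usb_stick: Bystander: USB stick 18 x 48 x 8 mm lying on the desk. Origin centre of its underside.
- screwdriver: Bystander: screwdriver 158 mm long, 21 mm thick, lying on the desk along its y. Origin at its middle, on the desk.
There are look-alikes about, which are no part of the job. Leave any brown or turquoise look-alike of the spacer_a alone. What is shaped like the spacer_b but pink is not meant.

How it is judged:
On the way, in this order (a step that is already met when the one before it is completed fails the run):
1. the fitting spacer is fully down on the gauge pin and let go, with the carriage not yet at the notch (horizontal distance between spacer_a and pin_foot below 0.004 m and z of spacer_a in the frame of pin_foot below 0.003 m and angle between spacer_a's own z axis and vertical below 0.1 rad and contact force between the fingers and spacer_a below 0.1 N and y of pin_foot in the frame of sight_line below -0.015 m), for 0.2 s.
2. the carriage is in the notch, gripped by its post (y of pin_foot in the frame of sight_line between -0.002 and 0.002 m and contact force between the fingers and slide_base above 12 N), for 0.3 s.
At the end, for the whole second after the job is handed in: The carriage rests with its ball in the notch (pin within 2 mm of the sight line) while the fingers still grip the post (over 12 N, both pads together); the fitting spacer is fully down on the pin (within 3 mm), untouched; the other spacer is on the desk, off the slide (all of step 2 and horizontal distance between the grasp point and grip_post below 0.025 m and velocity of joint carriage between -0.01 and 0.01 m/s and horizontal distance between spacer_a and pin_foot below 0.004 m and z of spacer_a in the frame of pin_foot below 0.003 m and contact force between the fingers and spacer_a below 0.1 N and height (world z) of spacer_b below 0.02 m and contact force between spacer_b and slide_base below 0.05 N and contact force between the fingers and spacer_b below 0.1 N); the arm keeps its last pose, push and grip.
It fails at once if a bystander was disturbed (moved more than 30 mm) (distance of any of usb_stick, screwdriver from where it was at the start of the episode above 0.03 m).
It also fails if it takes over 48 s, if anything falls off the work surface, if the arm or the gripper's body presses on something with over 40 N, if the wrist force passes 120 N, or if a joint passes its speed limit or range.

## Working session

There is one attempt and no reset: what is moved stays moved. The work goes in short steps, Python scripts to look and compute and a tool call to move; the robot and the scene stay as the last step left them, time stands still between calls to the robot, and variables do not carry over. Pictures are saved under pics/ and viewed, about 8 in all and at most 12, crops included, and the job is handed in when it is done.

Besides the shell and the picture viewer there is one more tool, called by a JSON object that holds its "method" and its "body". drive_tool: Moves the arm, as the interface text tells. Its arguments: {"type":"object","properties":{"moves":{"type":"string"},"newtons":{"type":"number"}},"required":["moves"]}

```bash
mkdir -p pics; cat > h.py <<'E'
import numpy as np,cv2
from station import manip,viewer,job
def cal(n):
    c=viewer.get_calibration(n);f=210/np.tan(np.radians(c["fovy"])/2)
    return c,f,np.array(c["origin"]),np.array(c["rotation"]).reshape(3,3)
def cloud(n,d):
    c,f,o,R=cal(n);v,u=np.mgrid[:420,:560]
    p=np.stack([(u-c["cx"])/f*d,(v-c["cy"])/f*d,d],-1)
    return p@R.T+o
def onz(n,u,v,z):
    c,f,o,R=cal(n);r=R@np.array([(u-c["cx"])/f,(v-c["cy"])/f,1]);return o+r*(z-o[2])/r[2]
def proj(n,p):
    c,f,o,R=cal(n);q=R.T@(np.array(p)-o);return c["cx"]+f*q[0]/q[2],c["cy"]+f*q[1]/q[2]
E
python3 - <<'E'
from h import *
print(viewer.get_calibration("top"),viewer.get_calibration("side"))
for n in("top","side"):
    im,d=viewer.get_image(n);cv2.imwrite(f"pics/{n}0.png",im);np.save(f"pics/{n}0.npy",d)
a=np.vstack([cv2.imread("pics/top0.png")]);print(manip.observe(),manip.hold_point_z)
E
```

```text
{'fovy': 45.299508547224704, 'cx': 282.5454368993117, 'cy': 216.57377922491148, 'origin': array([0.45734885, 0.10853147, 1.19805158]), 'rotation': array([-0.69795344,  0.7155128 , -0.01971805,  0.02266327])} {'fovy': 48.727233346896526, 'cx': 281.748965165134, 'cy': 209.16801239744686, 'origin': array([0.58069821, 1.09321364, 0.54898599]), 'rotation': array([ 0.02392226,  0.84584009, -0.53266358, -0.01586759])}
{'t': 0.1, 'joint_positions': array([ 1.10379065,  0.53710139, -0.0044422 ,  1.53871691,  0.00260327,
        1.06729611, -0.07116938]), 'joint_vel': array([-8.05125396e-04, -1.69761069e-03, -5.66668010e-04, -1.64158462e-03,
       -2.29924799e-05,  1.02013498e-03,  4.49270641e-04]), 'effort': array([ 2.77105588e-03, -5.72081959e+01,  9.94023532e-01, -2.52231252e+01,
       -5.61845640e-02,  1.34608170e-02,  2.11454790e-05]), 'eef_pos': array([ 0.25338923, -0.5980038 ,  0.23794192]), 'tool_rot': array([ 9.79975548e-01,  1.99116425e-01, -2.05998412e-04, -7.29472214e-04]), 'wrist_force': array([-0.21553656,  0.46604512,  0.49259866]), 'wrist_torque': array([-0.05821812, -0.015743  ,  0.00872087]), 'grip_width': 0.08827723485536766} 0.0187
```

```bash
sed -i '1i from scipy.spatial.transform import Rotation as Ro' h.py; sed -i 's/np.array(c\["rotation"\]).reshape(3,3)/Ro.from_quat(c["rotation"]).as_matrix()/' h.py; python3 -c "
from h import *
print(cal('top')[3],cal('side')[3])"
```

```text
[[-0.02469474 -0.99789549  0.05995629]
 [-0.99968299  0.02494438  0.00341878]
 [-0.00490716 -0.05985286 -0.99819515]] [[-0.99835189  0.02356464 -0.05232793]
 [ 0.057373    0.43139447 -0.90033724]
 [ 0.00135785 -0.9018556  -0.43203546]]
```

View pics/top0.png

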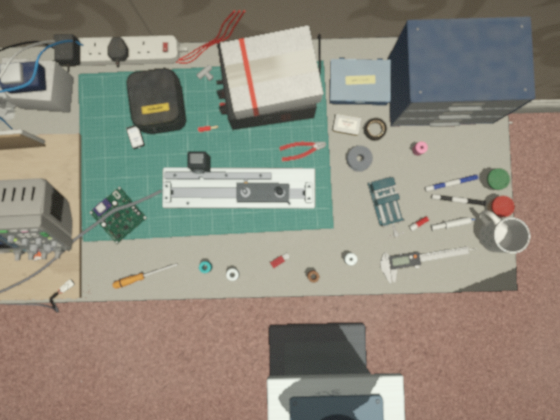

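View pics/side0.png

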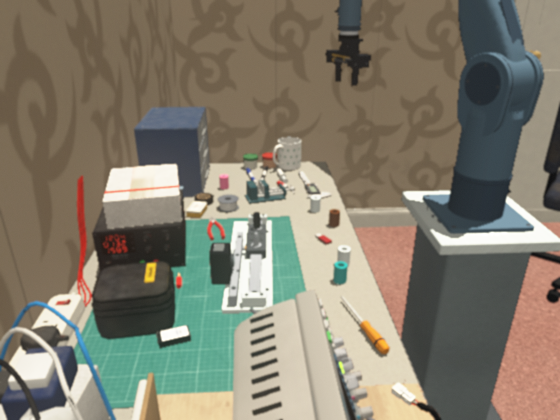

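```bash
python3 - <<'E'
from h import *
t=cv2.imread("pics/top0.png");s=cv2.imread("pics/side0.png")
def c(im,u,v,r=15,k=12): return cv2.resize(im[v-r:v+r,u-r:u+r],None,fx=k,fy=k,interpolation=cv2.INTER_CUBIC)
for _ in range(1):
    A=np.hstack([c(t,232,274,12,16),c(t,351,259,12,16)]);B=np.hstack([c(s,343,257,16,12),c(s,315,204,16,12)])
row3=cv2.resize(t[145:215,155:325],(768,316),interpolation=cv2.INTER_CUBIC)
cv2.imwrite("pics/crop1.png",np.vstack([np.hstack([A,cv2.resize(B,(384,192))])[:,:768],row3]))
d=np.load("pics/top0.npy");P=cloud("top",d)
for u,v in((232,274),(351,259),(204,267),(313,276)):
    w=P[v-12:v+13,u-12:u+13].reshape(-1,3);m=w[:,2]>0.025;print(u,v,w[m].mean(0),np.median(w[m][:,2]),m.sum(),np.ptp(w[m],0))
    print((P[v-6:v+7,u-6:u+7,2]*1000).astype(int))
E
```

```text
Traceback (most recent call last):
ValueError: all the input array dimensions except for the concatenation axis must match exactly, but along dimension 0, the array at index 0 has size 384 and the array at index 1 has size 192
```

```bash
python3 - <<'E'
from h import *
t=cv2.imread("pics/top0.png");s=cv2.imread("pics/side0.png")
def c(im,u,v,r): return cv2.resize(im[v-r:v+r,u-r:u+r],(200,200),interpolation=cv2.INTER_CUBIC)
row=np.hstack([c(t,232,274,10),c(t,351,259,10),c(s,343,254,16),c(s,315,204,16)])
row3=cv2.resize(t[145:215,155:325],(800,330),interpolation=cv2.INTER_CUBIC)
cv2.imwrite("pics/crop1.png",np.vstack([row,row3]))
d=np.load("pics/top0.npy");P=cloud("top",d)
for u,v in((232,274),(351,259)):
    w=P[v-12:v+13,u-12:u+13].reshape(-1,3);m=w[:,2]>0.025;print(u,v,w[m].mean(0),np.median(w[m][:,2]),m.sum(),np.ptp(w[m],0))
    print((P[v-6:v+7,u-6:u+7,2]*1000).astype(int))
E
```

```text
232 274 [0.39799134 0.23061806 0.04881973] 0.03805327091866206 101 [0.07341872 0.13716288 1.17188192]
[[-5  2 -2 -3 -1  0 33 23 14  7  0  0  0]
 [ 0 -2  1 33 37 40 35 36 36 35 15  4  1]
 [-1  0 37 39 37 38 43 38 39 37 37 22  3]
 [-7 38 42 36 40 38 38 39 35 38 38 31 10]
 [ 1 38 40 32 32  0  0  1 40 41 36 39 20]
 [38 35 37 33 16 -1 -3 -4 -6 34 39 42 31]
 [36 38 41 32 13  0 -1 -4 -1 40 41 38 27]
 [39 35 38 38 22 -1 -1 -2 -3 38 41 38 26]
 [ 1 39 39 42 28 13  0  0  1 35 38 42 26]
 [ 1 36 39 40 36 36 30 34 40 36 41 35 -3]
 [ 1  0 38 39 34 37 34 38 38 33 36 10 -1]
 [-4 -1 34 39 37 37 39 40 37 39  0 -2 -1]
 [-2  0  0  2 37 37 32 38 -2 -1  0 -2 -4]]
351 259 [ 0.42738974 -0.03692166  0.06864151] 0.038085463757715265 113 [0.0433509  0.16255483 1.17200145]
[[-4  0 13 27 37 42 36 40 -3 -3  0 -2  0]
 [ 5 24 35 41 35 35 37 36 37 36 -1  0 -1]
 [19 34 39 36 39 35 37 39 40 36 36 -1 -2]
 [33 40 39 36 40 41 36 35 37 35 37 -4  0]
 [34 42 38 40 39  3 32 36 38 38 37 37  0]
 [37 38 38 35 -4 -4  9 31 40 35 38 36  0]
 [36 33 33 38 -7 -4 17 31 42 43 40 40 -3]
 [35 37 39 36 36  8 23 40 40 41 39 40 -3]
 [33 36 37 36 40 39 40 43 38 44 38 39  0]
 [23 41 38 39 37 38 36 39 40 41 35  0 -2]
 [ 0 18 39 34 38 38 36 41 36 36 -1  0 -3]
 [-1 -1 -4 38 39 35 38 37 38  0 -1 -1 -2]
 [-4 -2 -1 -6  0 -2 -6 -2  0 -2  1 -1  1]]
```

View pics/crop1.png

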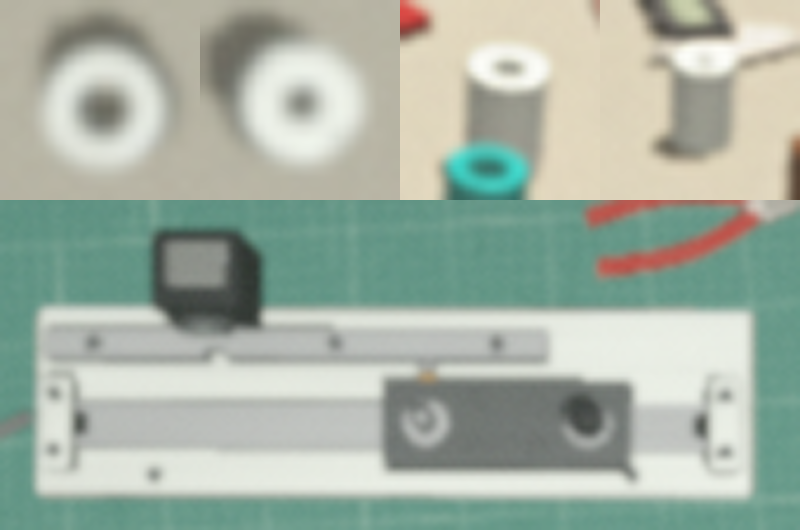

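```bash
cat >> h.py <<'E'
def topface(P,p0,r,z0,z1):
    m=(np.hypot(P[...,0]-p0[0],P[...,1]-p0[1])<r)&(P[...,2]>z0)&(P[...,2]<z1)
    return P[m],m
E
python3 - <<'E'
from h import *
t=cv2.imread("pics/top0.png")
P=cloud("top",np.load("pics/top0.npy"))
S=cloud("side",np.load("pics/side0.npy"))
for u,v in((232,274),(351,259)):
    g=onz("top",u,v,.04)
    for nm,C in(("top",P),("side",S)):
        w,m=topface(C,g,.025,.025,.06);(c,sz,a)=cv2.minAreaRect(w[:,:2].astype(np.float32))
        (cc,rr)=cv2.minEnclosingCircle(w[:,:2].astype(np.float32)); print(nm,g[:2],w.mean(0),c,sz,cc,rr,len(w))
    # image-based: bright blob centroid (bright face), filled
    k=t[v-12:v+13,u-12:u+13].min(2);b=(k>200).astype(np.uint8);n,cs=cv2.findContours(b,0,2)[0],0
    n=max(n,key=cv2.contourArea);M=cv2.moments(n);x=M['m10']/M['m00']+u-12;y=M['m01']/M['m00']+v-12
    print("img",x,y,onz("top",x,y,.04),cv2.contourArea(n))
# plate
b=cv2.inRange(t,(170,170,170),(255,255,255));b[:160]=0;b[215:]=0;b[:,:158]=0;b[:,322:]=0
pts=cv2.findNonZero(b).reshape(-1,2).astype(float);w=np.array([onz("top",x,y,.013)[:2] for x,y in pts],np.float32)
r=cv2.minAreaRect(w);print("plate",r,cv2.boxPoints(r))
print("pin z");print((P[184:202,236:256,2]*1000).astype(int));print("post");print((P[183:200,266:296,2]*1000).astype(int))
print([onz("top",245.3,192.2,z)[:2] for z in(.035,.065)],onz("top",278,189,.075))
E
```

```text
top [0.398057   0.23150267] [0.39739777 0.23183893 0.03732742] (0.397737592458725, 0.2319057583808899) (0.02676055207848549, 0.02616964280605316) (0.39734673500061035, 0.23240546882152557) 0.014248819090425968 100
side [0.398057   0.23150267] [0.39807999 0.2405638  0.03503955] (0.39777934551239014, 0.23828856647014618) (0.026600291952490807, 0.026418861001729965) (0.39723867177963257, 0.2379995435476303) 0.014286692254245281 135
img 231.84810126582278 274.5506329113924 [0.39681076 0.23187412 0.04      ] 79.0
top [ 0.42559406 -0.04195674] [ 0.42657268 -0.04088856  0.03783942] (0.42670896649360657, -0.040789179503917694) (0.026409128680825233, 0.025303933769464493) (0.42636838555336, -0.041040655225515366) 0.013616279698908329 110
side [ 0.42559406 -0.04195674] [ 0.42702381 -0.03205857  0.03480814] (0.42668476700782776, -0.035046231001615524) (0.0324837788939476, 0.02544303797185421) (0.4266793429851532, -0.035181622952222824) 0.017184115946292877 79
img 350.95582329317267 259.0 [ 0.42559654 -0.04185558  0.04      ] 83.0Traceback (most recent call last):
  File "<stdin>", line 16, in <module>
  File "h.py", line 12, in onz
    c,f,o,R=cal(n);r=R@np.array([(u-c["cx"])/f,(v-c["cy"])/f,1]);return o+r*(z-o[2])/r[2]
            ~~~^^^
  File "h.py", line 5, in cal
    c=viewer.get_calibration(n);f=210/np.tan(np.radians(c["fovy"])/2)
ValueError: time passes only in moves, steps and waits
```

```bash
sed -i 's/^def cal(n):/import functools\n@functools.cache\ndef cal(n):/' h.py
python3 - <<'E'
from h import *
t=cv2.imread("pics/top0.png")
P=cloud("top",np.load("pics/top0.npy"));S=cloud("side",np.load("pics/side0.npy"))
b=cv2.inRange(t,(170,170,170),(255,255,255));b[:160]=0;b[215:]=0;b[:,:158]=0;b[:,322:]=0
pts=cv2.findNonZero(b).reshape(-1,2).astype(float);w=np.array([onz("top",x,y,.013)[:2] for x,y in pts],np.float32)
r=cv2.minAreaRect(w);print("plate",r,cv2.boxPoints(r))
print("pin z");print((P[184:200,238:252,2]*1000).astype(int));print("post");print((P[183:200,270:290,2]*1000).astype(int))
print([onz("top",245.3,192.2,z)[:2] for z in(.035,.065)],onz("top",278,189,.075))
for nm,C in(("top",P),("side",S)):
    for p in((.59,.20),(.6,.12)):
        w,m=topface(C,p,.03,.045,.09);print(nm,p,w.mean(0),np.ptp(w,0),w.max(0),w.min(0),len(w))
    w=C[(C[...,1]>-.5)&(C[...,1]<.3)&(C[...,0]>.35)&(C[...,0]<.5)];print("desk z",np.median(w[:,2]))
E
```

```text
plate ((0.6001763939857483, 0.21556144952774048), (0.35855528712272644, 0.09291652590036392), 88.54086303710938) [[0.54916805 0.03752495]
 [0.6420545  0.03515892]
 [0.65118474 0.39359796]
 [0.5582983  0.39596397]]
pin z
[[  30   34   32   31   36   35   31   34   31   32   34   32   31   34]
 [  32   31   32   32   31   33   32   37   29   34   33   34   34   31]
 [  32   32   36   32   37   37   33   35   31   32   33   31   33   35]
 [  35   36   33   31   31   34   32   31   34   30   36   34   33   32]
 [  35 1198   34   31   33   34   32   30   35   30   34   32   34   35]
 [  35   32   35   33   33   61   64   62   54   33   33   34   30   33]
 [  30   36   34   34   59   62   67   62   56   37   34   32   34   34]
 [1198   35   34   34   57   61   64   61   60   49   36   34   28   32]
 [  31   33   34   36   56   62   61   61   56   45   33   34   32   32]
 [  31   34   37   29   32   52   57   56   53   32   33   34   35   34]
 [  33   33   30   35   34   34   36   41   37   35   31   36   31   32]
 [  33   33   34   30   30   38   31   33   32   33   35   37   32   35]
 [  
[... 2180 characters left out ...]
]
top (0.59, 0.2) [0.58613991 0.19777204 0.05874025] [0.0094732  0.01092853 0.02186729] [0.59126598 0.20347348 0.06714036] [0.58179278 0.19254495 0.04527306] 25
top (0.6, 0.12) [0.58340945 0.11879816 0.07033169] [0.01560408 0.01381009 0.02566932] [0.59163819 0.1258822  0.07548806] [0.57603411 0.11207211 0.04981875] 48
desk z -0.0007640699649786864
side (0.59, 0.2) [0.58651334 0.20443492 0.05491755] [0.01122034 0.00884131 0.02202226] [0.59208599 0.20846762 0.06718582] [0.58086565 0.19962631 0.04516356] 49
side (0.6, 0.12) [0.58446273 0.12675428 0.06192292] [0.0164018  0.02261055 0.03180815] [0.59190956 0.13558534 0.07693228] [0.57550776 0.11297479 0.04512414] 97
desk z -2.5720078260516033e-05
```

The top view shows two silver spacers: (232,274) and (351,259). Turquoise (204,267), brown (313,276) and pink (421,148) are look-alikes. In the enlarged crop the one at (232,274) has the clearly larger bore, with a 5 px hole in depth against 3 px, so it is spacer_a. The other is spacer_b.

The slide runs along about world +y. The carriage pin is near (245,192), the post near (279,189) and the notch near (201,178).

{"method": "drive_tool", "body": {"moves": "1 0.5 -0.4 0 0 0 -0.24; 1 1 -0.8 0 0 0 -0.48; 1 1 -0.8 0 0 0 -0.72; 1 1 -0.8 0 0 0 -0.75"}}

```text
t: 0.6
eef_pos: [0.3146, -0.4853, 0.2386]
tool_rot: [0.88, 0.475, -0.0, -0.0]
wrist_force: [-0.2, -0.2, 0.1]
grip_width: 0.0875
```

{"method": "drive_tool", "body": {"moves": "1 0.5 0 0 0 0 -0.24; 1 1 0 0 0 0 -0.48; 1 1 0 0 0 0 -0.707; 1 1 0 0 0 0 -0.707"}}

```text
t: 1.1
eef_pos: [0.3687, -0.4031, 0.2385]
tool_rot: [0.718, 0.696, -0.0, -0.0]
wrist_force: [-0.1, -0.4, -0.8]
grip_width: 0.0881
```

{"method": "drive_tool", "body": {"moves": "1 0.5 0.25 0 0 0 0; 1 1 0.5 0 0 0 0"}}

```text
t: 1.35
eef_pos: [0.4216, -0.3044, 0.2385]
tool_rot: [0.72, 0.694, -0.0, 0.0]
wrist_force: [1.0, 0.2, -0.8]
grip_width: 0.0883
```

{"method": "drive_tool", "body": {"moves": "1 0.5 0.15 0 0 0 0; 1 1 0.3 0 0 0 0"}}

```text
t: 1.6
eef_pos: [0.4546, -0.2044, 0.2386]
tool_rot: [0.719, 0.694, -0.0, 0.0]
wrist_force: [1.1, 1.3, 0.3]
grip_width: 0.0884
```

{"method": "drive_tool", "body": {"moves": "1 0.5 0 0 0 0 0; 1 1 0 0 0 0 0"}}

```text
t: 1.85
eef_pos: [0.4571, -0.1044, 0.2386]
tool_rot: [0.719, 0.695, 0.0, 0.0]
wrist_force: [1.5, 0.1, 0.3]
grip_width: 0.0883
```

{"method": "drive_tool", "body": {"moves": "1 0.5 0 0 0 0 0; 1 1 -0.1 0 0 0 0"}}

```text
t: 2.1
eef_pos: [0.4502, -0.0039, 0.2388]
tool_rot: [0.72, 0.694, 0.0, 0.0]
wrist_force: [0.3, 1.1, 0.5]
grip_width: 0.0884
```

{"method": "drive_tool", "body": {"moves": "1 0.5 -0.2 0.3 0 0 0; 1 1 -0.3 0.6 0 0 0; 1 1 -0.3 0.6 0 0 0"}}

```text
t: 2.48
eef_pos: [0.4206, 0.0989, 0.1772]
tool_rot: [0.716, 0.698, -0.001, -0.002]
wrist_force: [0.8, -1.4, -0.5]
grip_width: 0.0879
```

{"method": "drive_tool", "body": {"moves": "1 0.5 -0.15 0.4 0 0 0; 1 1 -0.26 0.8 0 0 0; 1 1 -0.26 0.8 0 0 0; 1 1 -0.26 0.8 0 0 0"}}

```text
t: 2.98
eef_pos: [0.3998, 0.1957, 0.0988]
tool_rot: [0.718, 0.696, -0.0, 0.0]
wrist_force: [-0.1, -0.9, 0.1]
grip_width: 0.0879
```

```bash
python3 - <<'E'
from h import *
s,ds=viewer.get_image("side");cv2.imwrite("pics/side1.png",s);np.save("pics/side1.npy",ds)
t,dt=viewer.get_image("top");cv2.imwrite("pics/top1.png",t);np.save("pics/top1.npy",dt)
o=manip.observe();p=o["eef_pos"];print(p,o["tool_rot"],proj("side",p),proj("top",p))
u,v=map(int,proj("side",p))
c1=cv2.resize(s[v-60:v+60,u-60:u+60],(400,400),interpolation=2);c2=cv2.resize(t[215:305,190:280],(400,400),interpolation=2)
cv2.imwrite("pics/crop2.png",np.hstack([c1,c2]));print(u-60,v-60)
S=cloud("side",ds);w,m=topface(S,p,.09,p[2]-.01,p[2]+.02)
for lo,hi in((-.1,0),(0,.1)):
    q=w[(w[:,0]-p[0]>lo)&(w[:,0]-p[0]<hi)];print(len(q),q.min(0),q.max(0),np.median(q,0))
E
```

```text
[0.40031538 0.19518942 0.0993876 ] [7.17972853e-01 6.96070598e-01 2.19826937e-04 8.10198852e-04] (np.float64(340.3683105770494), np.float64(215.49917234898052)) (np.float64(245.80696373083117), np.float64(274.0226186947167))
280 155
73 [0.34110697 0.19152306 0.0987798 ] [0.35673991 0.21364001 0.1191955 ] [0.35141311 0.2092782  0.10922986]
61 [0.44404521 0.18759315 0.09966178] [0.45858684 0.21163241 0.11934035] [0.45135574 0.2062873  0.10983699]
```

View pics/crop2.png

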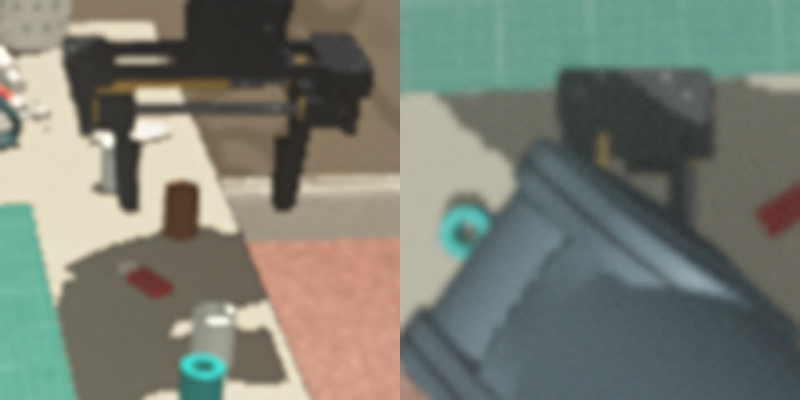

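The side crop shows the gripper standing behind the silver spacer. It is at about (210,330) in the crop, behind the turquoise one, and the jaws line up across it. I'll lower and grip.

{"method": "drive_tool", "body": {"moves": "1 0.37 -0.04 0 0 0 0; 1 0.377 -0.045 0.2 0 0 0; 1 0.377 -0.045 0.6 0 0 0; 1 0.377 -0.045 0.89 0 0 0; 1 0.377 -0.045 0.89 0 0 0; 1 0.377 -0.045 0.89 0 0 0", "newtons": 25}}

```text
t: 3.82
eef_pos: [0.3965, 0.2346, 0.011]
tool_rot: [0.717, 0.697, 0.001, 0.0]
wrist_force: [0.4, 0.1, -0.3]
grip_width: 0.0882
```

{"method": "drive_tool", "body": {"moves": "-1 0 0 0 0 0 0; -1 0 0 0 0 0 0; -1 0 0 0 0 0 0; -1 0 0 0 0 0 0; -1 0 0 0 0 0 0; -1 0 0 0 0 0 0"}}

```text
t: 4.58
eef_pos: [0.3951, 0.235, 0.0097]
tool_rot: [0.716, 0.698, -0.0, -0.0]
wrist_force: [-0.2, -0.0, -0.1]
grip_width: 0.0302
```

{"method": "drive_tool", "body": {"moves": "-1 0 0 0 0 0 0; -1 0 0 0 0 0 0; -1 0 0 -0.4 0 0 0; -1 0 0 -0.8 0 0 0; -1 0 0 -0.95 0 0 0; -1 0 0 -0.95 0 0 0"}}

```text
t: 5.32
eef_pos: [0.3957, 0.235, 0.105]
tool_rot: [0.716, 0.698, 0.001, 0.0]
wrist_force: [-0.3, 1.1, -0.2]
grip_width: 0.0265
```

```bash
cat > look.py <<'E'
from h import *
import sys
n=sys.argv[1]
s,ds=viewer.get_image("side");cv2.imwrite(f"pics/side{n}.png",s);np.save(f"pics/side{n}.npy",ds)
t,dt=viewer.get_image("top");cv2.imwrite(f"pics/top{n}.png",t);np.save(f"pics/top{n}.npy",dt)
o=manip.observe();p=o["eef_pos"];print(o["t"],p,o["tool_rot"],o["grip_width"])
u,v=map(int,proj("side",p));print("side crop origin",u-45,v-45, "tcp",proj("side",p))
a,b=map(int,proj("top",p));print("top crop origin",a-45,b-45,"tcp",proj("top",p))
cv2.imwrite(f"pics/crop{n}.png",np.hstack([cv2.resize(x,(400,400),interpolation=2) for x in(s[v-45:v+45,u-45:u+45],t[b-45:b+45,a-45:a+45])]))
E
python3 look.py 3; python3 - <<'E'
from h import *
p=manip.observe()["eef_pos"];S=cloud("side",np.load("pics/side3.npy"));im=cv2.imread("pics/side3.png")
m=(abs(S[...,0]-p[0])<.012)&(abs(S[...,1]-p[1])<.03)&(S[...,2]>p[2]-.02)&(S[...,2]<p[2]+.03)
w=S[m];print(len(w),w.min(0),w.max(0),np.median(w,0))
E
```

```text
5.425 [0.39461277 0.23445908 0.10368746] [ 7.16156915e-01  6.97938804e-01 -8.26878912e-04 -1.25377733e-04] 0.026500779410429158
side crop origin 301 176 tcp (np.float64(346.36807833210923), np.float64(221.88595931538453))
top crop origin 182 232 tcp (np.float64(227.5694976704064), np.float64(277.2233828776466))
194 [0.38268268 0.22593312 0.09584243] [0.40613629 0.25243918 0.13364165] [0.39550927 0.24750326 0.11684724]
```

View pics/crop3.png

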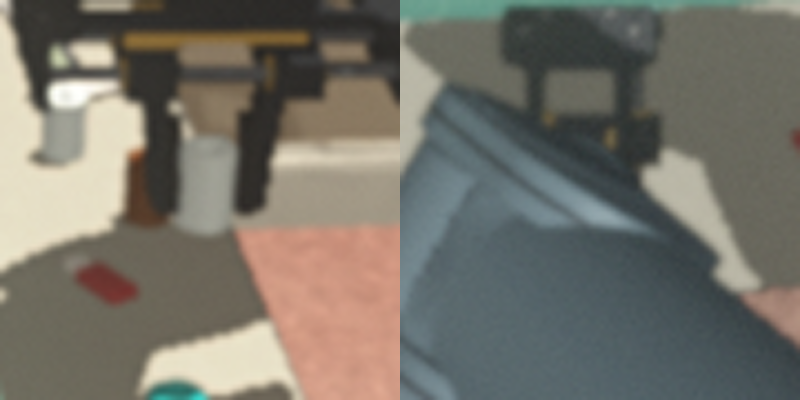

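```bash
cat > rel.py <<'E'
from h import *
import sys
def strip(S,xc,y,z0,z1,hw=.004,ym=.03):
    m=(abs(S[...,0]-xc)<hw)&(abs(S[...,1]-y)<ym)&(S[...,2]>z0)&(S[...,2]<z1);return S[m]
def xmid(S,y,xc,z0,z1,r):
    w=strip(S,xc,y,z0,z1,r+.006); return (w[:,0].min()+w[:,0].max())/2,np.ptp(w[:,0]),len(w)
E
python3 - <<'E'
from rel import *
S0=cloud("side",np.load("pics/side0.npy"));S3=cloud("side",np.load("pics/side3.npy"))
for xc in(.395,.3965):
    w=strip(S3,xc,.235,.099,.128);print("spacer",xc,len(w),np.median(w,0),np.percentile(w[:,1],[10,25,75,90]))
for xc in(.347+.03,.4175,.372,.42):
    w=strip(S3,xc,.235,.107,.125,.004);print("finger",xc,len(w),np.median(w,0) if len(w) else 0)
w=strip(S3,.3955,.235,.108,.12,.04);print(np.round(w[np.argsort(w[:,0])][::4],4).tolist())
w=strip(S0,.5865,.2,.042,.056,.008);print("pin",np.round(w[np.argsort(w[:,0])],4).tolist())
E
```

```text
spacer 0.395 48 [0.39480543 0.24887406 0.11263205] [0.24649506 0.24801415 0.24963769 0.2509037 ]
spacer 0.3965 50 [0.39629998 0.24881034 0.11310513] [0.24700667 0.24795003 0.24960196 0.25074521]
finger 0.377 28 [0.37653599 0.2474729  0.11747351]
finger 0.4175 27 [0.41747112 0.24701938 0.11587563]
finger 0.372 32 [0.37187616 0.24835843 0.11614214]
finger 0.42 35 [0.42097245 0.24674974 0.11704393]
[[0.3689, 0.2472, 0.1116], [0.3711, 0.2483, 0.1098], [0.3719, 0.2501, 0.1155], [0.3738, 0.2494, 0.1152], [0.3754, 0.2484, 0.1101], [0.3777, 0.2476, 0.1166], [0.3799, 0.2491, 0.1128], [0.3813, 0.247, 0.1095], [0.3819, 0.2384, 0.1121], [0.3823, 0.2418, 0.1092], [0.3856, 0.2469, 0.1119], [0.3881, 0.2463, 0.1186], [0.3899, 0.2472, 0.1121], [0.3916, 0.246, 0.1093], [0.3926, 0.2491, 0.1155], [0.3947, 0.2492, 0.1156], [0.3962, 0.2488, 0.1085], [0.3975, 0.2521, 0.1195], [0.3987, 0.2485, 0.1154], [0.4006, 0.2494, 0.1089], [0.4023, 0.2463, 0.1121], [0.403, 0.2479, 0.1198], [0.4045, 0.2472, 0.1125], [0.406, 0.2436, 0.1131], [0.408, 0.2415, 0.1167], [0.4104, 0.2444, 0.1136], [0.4117, 0.2501, 0.1189], [0.
[... 378 characters left out ...]
0534], [0.5832, 0.2034, 0.0509], [0.5833, 0.2072, 0.0505], [0.5833, 0.2036, 0.046], [0.5834, 0.2079, 0.0459], [0.5853, 0.2047, 0.0542], [0.5854, 0.2059, 0.0524], [0.5854, 0.2078, 0.0509], [0.5855, 0.2055, 0.0472], [0.5855, 0.2064, 0.0452], [0.5875, 0.2027, 0.0557], [0.5875, 0.2074, 0.0558], [0.5876, 0.2069, 0.053], [0.5876, 0.2065, 0.0503], [0.5877, 0.2048, 0.0468], [0.5877, 0.2085, 0.0464], [0.5878, 0.208, 0.0436], [0.5897, 0.2067, 0.0555], [0.5897, 0.2055, 0.0523], [0.5898, 0.2056, 0.0499], [0.5899, 0.2065, 0.0479], [0.5899, 0.204, 0.044], [0.59, 0.2072, 0.0432], [0.5919, 0.2041, 0.0541], [0.5919, 0.2073, 0.0534], [0.592, 0.2019, 0.0479], [0.5921, 0.2029, 0.0459], [0.5921, 0.2044, 0.0443]]
```

{"method": "drive_tool", "body": {"moves": "-1 -0.07 0.4 0 0 0 0; -1 -0.147 0.8 0 0 0 0; -1 -0.147 0.96 0 0 0 0"}}

```text
t: 5.8
eef_pos: [0.492, 0.2165, 0.1031]
tool_rot: [0.717, 0.697, -0.001, -0.0]
wrist_force: [-0.2, -0.1, -0.8]
grip_width: 0.0268
```

{"method": "drive_tool", "body": {"moves": "-1 -0.07 0.4 0 0 0 0; -1 -0.147 0.8 0 0 0 0; -1 -0.147 0.96 0.1 0 0 0; -1 -0.147 0.96 0.15 0 0 0; -1 -0.147 0.96 0.15 0 0 0"}}

```text
t: 6.42
eef_pos: [0.5837, 0.2017, 0.0885]
tool_rot: [0.715, 0.699, -0.001, -0.001]
wrist_force: [-0.5, 0.1, -0.4]
grip_width: 0.0263
```

```bash
python3 look.py 4; python3 - <<'E'
from rel import *
o=manip.observe();p=o["eef_pos"]
for n in(4,):
    S=cloud("side",np.load("pics/side4.npy"))
    w=strip(S,p[0],p[1],p[2]-.004,p[2]+.028);print("spacer",len(w),np.median(w,0),w.mean(0))
    w=strip(S,p[0],p[1],p[2]-.002,p[2]+.01,.022);w=w[np.argsort(w[:,0])];print(np.round(w[::3,:2]*1000).astype(int).tolist())
    w=strip(S,.5865,.2,.042,.056,.004);print("pin",len(w),w.mean(0),np.median(w,0))
    w=strip(S,.5865,.2,.042,.056,.009);print("pinx",w[:,0].min(),w[:,0].max())
E
```

```text
6.525 [0.58475174 0.20159374 0.08957955] [ 7.15434412e-01  6.98679610e-01 -4.72265829e-04 -4.26365901e-04] 0.026384377781752972
side crop origin 210 177 tcp (np.float64(255.88780494330504), np.float64(222.96075037372069))
top crop origin 196 145 tcp (np.float64(241.56873234512773), np.float64(190.17036181840953))
spacer 63 [0.58449841 0.21503338 0.10667185] [0.58499712 0.21154803 0.10548971]
[[563, 202], [563, 215], [565, 215], [567, 212], [570, 215], [570, 216], [572, 209], [572, 207], [574, 214], [576, 214], [576, 211], [578, 217], [578, 213], [580, 215], [582, 214], [582, 215], [584, 217], [587, 216], [587, 212], [589, 216], [589, 214], [591, 209], [591, 215], [593, 213], [595, 209], [595, 208], [597, 215], [599, 211], [599, 214], [601, 215], [602, 216], [604, 216], [606, 214], [606, 214]]
pin 23 [0.5864064  0.20634664 0.04919333] [0.5855981  0.20626406 0.04959604]
pinx 0.5809692007397843 0.5921576428715033
```

View pics/crop4.png

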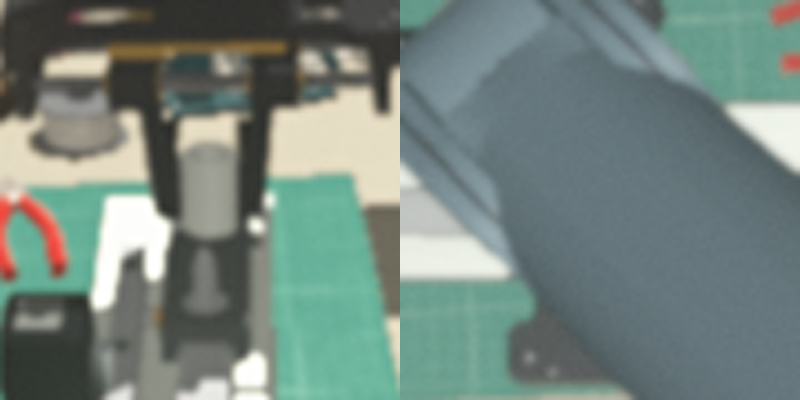

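{"method": "drive_tool", "body": {"moves": "-1 0 0.024 0 0 0 0; -1 0 0.024 0.08 0 0 0; -1 0 0.024 0.13 0 0 0; -1 0 0.024 0.17 0 0 0; -1 0 0.024 0.21 0 0 0; -1 0 0.024 0.21 0 0 0; -1 0 0.024 0.21 0 0 0"}}

```text
t: 7.4
eef_pos: [0.5888, 0.2007, 0.0688]
tool_rot: [0.716, 0.698, 0.0, 0.0]
wrist_force: [0.1, 0.1, -0.7]
grip_width: 0.0262
```

```bash
python3 -c "
from h import *
o=manip.observe();print(o['eef_pos'],o['wrist_force'],o['wrist_torque'])
s,ds=viewer.get_image('side');np.save('pics/side5.npy',ds)
u,v=map(int,proj('side',o['eef_pos']));c=s[v-25:v+25,u-25:u+25];cv2.imwrite('pics/crop5.png',cv2.resize(c,(600,600),interpolation=2))"
```

```text
[0.58880215 0.20068143 0.06876203] [ 0.05686326  0.14947759 -0.7148394 ] [-0.02417118  0.01291922  0.01023969]
```

View pics/crop5.png

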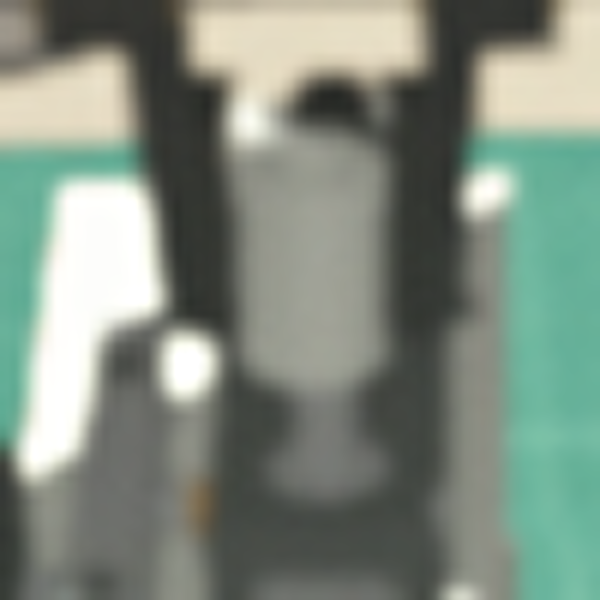

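{"method": "drive_tool", "body": {"moves": "-1 0.004 -0.015 0 0 0 0; -1 0.004 -0.015 0 0 0 0; -1 0.004 -0.015 0.04 0 0 0; -1 0.004 -0.015 0.04 0 0 0; -1 0.004 -0.015 0.08 0 0 0; -1 0.004 -0.015 0.08 0 0 0"}}

```text
t: 8.2
eef_pos: [0.5871, 0.201, 0.0603]
tool_rot: [0.716, 0.698, -0.0, -0.0]
wrist_force: [0.6, -0.6, 0.6]
grip_width: 0.0268
```

```bash
python3 -c "
from h import *
for i in range(3):
    viewer.get_image('side');o=manip.observe();print(o['eef_pos'],o['wrist_force'],o['wrist_torque'])"
```

```text
[0.58717958 0.20106748 0.06049689] [ 0.72007875 -0.94592526 -0.024638  ] [ 0.00089493 -0.05809099 -0.05156388]
[0.5872653  0.20111618 0.06059912] [-0.7315475   0.62043544 -0.94632973] [-0.03416947 -0.12789309  0.01349868]
[0.58730847 0.20115372 0.06070996] [-0.17021948 -0.12529359 -2.53371626] [-0.05450801 -0.068816    0.03849834]
```

{"method": "drive_tool", "body": {"moves": "-1 0 0 0.04 0 0 0; -1 0 0 0.08 0 0 0; -1 0 0 0.12 0 0 0; -1 0 0 0.14 0 0 0; -1 0 0 0.14 0 0 0"}}

```text
t: 8.98
eef_pos: [0.5872, 0.2011, 0.0465]
tool_rot: [0.716, 0.698, -0.0, -0.0]
wrist_force: [-0.6, -0.2, -0.4]
grip_width: 0.0267
```

```bash
python3 -c "
from h import *
for i in range(2):
    s,d=viewer.get_image('side');o=manip.observe();print(o['eef_pos'],o['wrist_force'],o['wrist_torque'])
np.save('pics/side6.npy',d)
u,v=map(int,proj('side',o['eef_pos']));c=s[v-25:v+25,u-25:u+25];cv2.imwrite('pics/crop6.png',cv2.resize(c,(500,500),interpolation=2))"
```

```text
[0.5872442 0.2011451 0.0466397] [ 0.09444275 -0.29409268 -0.73282999] [-0.04950619 -0.06357442 -0.00836784]
[0.587338   0.20118494 0.04678916] [-0.06655443 -0.39151333 -0.31195533] [-0.02627226 -0.12321659 -0.03031529]
```

View pics/crop6.png

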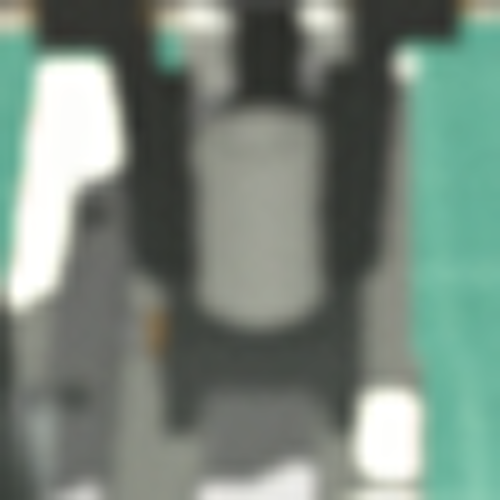

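The spacer is over the pin and nearly down, with the pin hidden inside it. I'll lower the last bit and let go. The jaws open only part way, because the bar is close.

{"method": "drive_tool", "body": {"moves": "-1 0 0 0.01 0 0 0; -1 0 0 0.018 0 0 0; -1 0 0 0.018 0 0 0"}}

```text
t: 9.45
eef_pos: [0.5873, 0.2011, 0.0449]
tool_rot: [0.716, 0.698, -0.0, -0.0]
wrist_force: [0.1, 0.1, -1.1]
grip_width: 0.0265
```

{"method": "drive_tool", "body": {"moves": "0.2 0 0 -0.01 0 0 0; 0.2 0 0 -0.01 0 0 0; 0.2 0 0 -0.01 0 0 0; 0.2 0 0 -0.01 0 0 0; 0.2 0 0 -0.2 0 0 0; 0.2 0 0 -0.5 0 0 0; 0.2 0 0 -0.8 0 0 0; 0.2 0 0 -0.8 0 0 0"}}

```text
t: 10.45
eef_pos: [0.5892, 0.2021, 0.1286]
tool_rot: [0.716, 0.698, 0.003, 0.001]
wrist_force: [-1.0, -0.2, 0.3]
grip_width: 0.0532
```

{"method": "drive_tool", "body": {"moves": "0.2 -0.4 0 0 0 0 0; 0.2 -0.8 0 0 0 0 0; 0.2 -0.8 0 0 0 0 0; 0.2 -0.8 0 0 0 0 0"}}

```text
t: 10.95
eef_pos: [0.585, 0.1219, 0.1249]
tool_rot: [0.716, 0.698, 0.0, -0.0]
wrist_force: [0.5, -0.1, -0.2]
grip_width: 0.0535
```

```bash
python3 - <<'E'
from rel import *
s,ds=viewer.get_image("side");o=manip.observe();p=o["eef_pos"];print(o["t"],p,o["tool_rot"],o["grip_width"],o["wrist_force"])
S=cloud("side",ds)
w=strip(S,.5868,.2,.045,.09,.01,.025);print("spacer",len(w),np.percentile(w[:,2],[50,95,100]),np.median(w,0))
w=strip(S,.5868,.2,.045,.068);print("front",np.median(w,0))
top=w=S[(np.hypot(S[...,0]-.5868,S[...,1]-.201)<.02)&(S[...,2]>.068)&(S[...,2]<.1)];print("top",len(w),np.median(w,0),w[:,2].max())
w=strip(S,.585,.12,.05,.07,.014,.025);print("post",len(w),np.median(w,0),w[:,0].min(),w[:,0].max())
c=s[150:330,200:320];cv2.imwrite("pics/crop7.png",cv2.resize(c,(400,600),interpolation=2))
E
```

```text
11.0 [0.58497975 0.12260236 0.12496981] [ 7.15606184e-01  6.98503760e-01  3.40055681e-04 -4.12610664e-04] 0.05281226552618959 [ 0.35673042  0.33464284 -0.53706839]
spacer 151 [0.06605936 0.07567891 0.07718992] [0.58714325 0.21361695 0.06605936]
front [0.58555018 0.21540309 0.05775053]
top 90 [0.58706672 0.20696098 0.07353056] 0.07718991510413581
post 55 [0.58464361 0.12751465 0.05950341] 0.5775042722167842 0.5917774882815207
```

View pics/crop7.png

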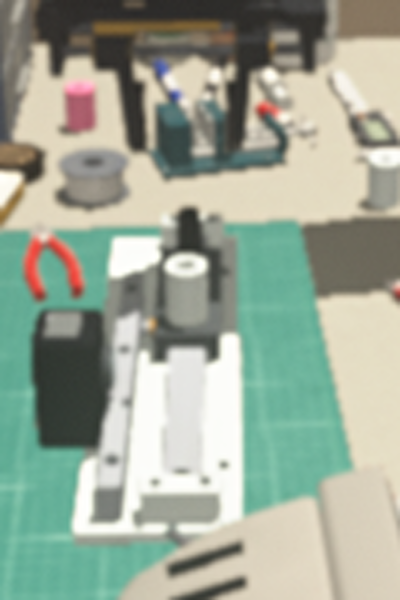

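The spacer now stands upright on the pin. Its top reads about 0.075 m, which is what fully down should give, and nothing is touching it. Next is the post.

{"method": "drive_tool", "body": {"moves": "0.2 -0.01 0 0.3 0 0 0; 0.2 -0.01 0 0.6 0 0 0; 0.2 -0.01 0 0.81 0 0 0; 0.2 -0.01 0 0.81 0 0 0; 0.2 -0.01 0 0.81 0 0 0; -1 -0.01 0 0.81 0 0 0; -1 -0.01 0 0.81 0 0 0; -1 -0.01 0 0.81 0 0 0", "newtons": 35}}

```text
t: 12.0
eef_pos: [0.5854, 0.1201, 0.0443]
tool_rot: [0.716, 0.698, 0.0, 0.0]
wrist_force: [-1.3, -0.1, 0.5]
grip_width: 0.0252
```

{"method": "drive_tool", "body": {"moves": "-1 0 0 0 0 0 0; -1 0 0 0 0 0 0; -1 0 0 0 0 0 0; -1 0 0 0 0 0 0"}}

```text
t: 12.5
eef_pos: [0.5846, 0.1201, 0.044]
tool_rot: [0.716, 0.698, -0.001, -0.0]
wrist_force: [-3.9, -1.0, 5.8]
grip_width: 0.0148
```

```bash
python3 - <<'E'
from h import *
o=manip.observe();print(o["t"],o["eef_pos"],o["grip_width"],o["wrist_force"])
# notch location from the start picture: dip in bar's front edge; intensity row profile
t=cv2.imread("pics/top0.png");g=t.mean(2).astype(int)
print(g[174:183,190:214])
for u in(200,201,202,201.3): print(u,onz("top",u,178,.037))
P=cloud("top",np.load("pics/top0.npy"))
m=(P[...,2]>.075)&(P[...,2]<.105)&(P[...,0]>.625)&(P[...,0]<.7)&(P[...,1]>.25)&(P[...,1]<.36)
w=P[m];print("head",len(w),w.min(0),w.max(0),np.median(w,0),np.percentile(w,[5,95],axis=0))
E
```

```text
12.5 [0.58459187 0.12008371 0.04398073] 0.01479803806313969 [-3.92361733 -1.023357    5.83680564]
[[187 185 184 180 177 175 172 172 171 170 169 171 170 170 176 179 181 182
  182 182 183 184 184 184]
 [186 187 186 187 186 184 184 184 180 177 176 176 179 181 184 185 184 184
  185 184 185 185 186 186]
 [187 186 187 186 186 185 185 181 171 162 165 170 175 180 184 184 183 183
  183 183 184 184 184 184]
 [178 178 177 177 177 178 177 171 156 152 169 180 179 177 175 175 176 175
  175 176 176 175 176 176]
 [162 161 160 161 163 160 160 157 148 158 187 201 197 181 165 161 160 161
  160 161 160 160 161 162]
 [176 176 176 175 177 177 176 176 175 183 202 214 212 199 183 178 174 176
  175 176 176 177 177 176]
 [207 207 206 207 207 206 207 207 207 209 216 219 219 214 209 208 207 207
  207 207 208 208 208 208]
 [221 221 221 220 220 220 221 220 220 220 221 222 222 222 220 221 221 221
  220 220 220 221 221 222]
 [225 224 225 224 224 224 224 225 224 224 224 225 225 224 224 225 224 224
  225 224 224 225 225 226]]
200 [0.62165124 0.30205068 0.037     ]
201 [0.62159225 0.29972575 0.037     ]
202 [0.62153325 0.29740087 0.037     ]
201.3 [0.62157455 0.29902828 0.037     ]
head 366 [0.63194763 0.27856323 0.07526583] [0.67575338 0.32333617 0.09650667] [0.65527414 0.29962009 0.08949935] [[0.63778001 0.28002571 0.08326337]
 [0.67383028 0.31983535 0.09335275]]
```

{"method": "drive_tool", "body": {"moves": "-1 0.15 0 0 0 0 0; -1 0.35 0 0 0 0 0; -1 0.55 0 0 0 0 0; -1 0.75 0 0 0 0 0; -1 0.9 0 0 0 0 0; -1 0.98 0 0 0 0 0; -1 0.98 0 0 0 0 0; -1 0.98 0 0 0 0 0"}}

```text
t: 13.5
eef_pos: [0.5875, 0.219, 0.044]
tool_rot: [0.716, 0.698, 0.001, -0.0]
wrist_force: [-1.4, 1.1, 3.9]
grip_width: 0.0151
```

```bash
cat > chk.py <<'E'
from rel import *
F=[]
for i in range(4):
    s,ds=viewer.get_image("side");o=manip.observe();F.append(o["wrist_force"])
print(o["t"],o["eef_pos"],o["tool_rot"],o["grip_width"],np.mean(F,0))
S=cloud("side",ds);e=o["eef_pos"];pp=e[:2]+.08*np.array([.0255,1])
w=strip(S,pp[0],pp[1],.045,.066,.004,.03);print("spacer centre (side)",np.median(w[:,1])-.0139,len(w))
w=S[(np.hypot(S[...,0]-pp[0],S[...,1]-pp[1])<.022)&(S[...,2]>.066)&(S[...,2]<.1)];print("top z",np.percentile(w[:,2],[50,90]))
import sys;cv2.imwrite(f"pics/chk{sys.argv[1]}.png",cv2.resize(s[180:330,200:320],(480,600),interpolation=2))
E
python3 chk.py 1
```

```text
13.7 [0.5875515  0.2189492  0.04400988] [ 7.15955551e-01  6.98145548e-01  4.82211107e-04 -4.57866850e-04] 0.014610974354362488 [-2.26004758  2.95076989  3.23083718]
spacer centre (side) 0.30049361886644765 37
top z [0.07341985 0.07519657]
```

{"method": "drive_tool", "body": {"moves": "-1 0.01 0 0 0 0 0; -1 0.02 0 0 0 0 0; -1 0.02 0 0 0 0 0; -1 0.02 0 0 0 0 0"}}

```text
t: 14.2
eef_pos: [0.5876, 0.2191, 0.044]
tool_rot: [0.716, 0.698, -0.001, 0.0]
wrist_force: [-3.5, -0.3, 7.2]
grip_width: 0.0148
```

```bash
python3 chk.py 2
```

```text
14.4 [0.58755314 0.21918092 0.0439777 ] [ 7.16281843e-01  6.97810601e-01 -7.81641479e-04  2.74391495e-04] 0.014781558186805802 [-3.65869884 -0.24441304  6.66443655]
spacer centre (side) 0.3004887862821837 37
top z [0.07326623 0.07535361]
```

{"method": "drive_tool", "body": {"moves": "-1 0.01 0 0 0 0 0; -1 0.02 0 0 0 0 0; -1 0.02 0 0 0 0 0; -1 0.02 0 0 0 0 0"}}

```text
t: 14.9
eef_pos: [0.5875, 0.2194, 0.0439]
tool_rot: [0.717, 0.697, -0.002, 0.001]
wrist_force: [-5.0, -3.4, 9.3]
grip_width: 0.0151
```

```bash
python3 chk.py 3
```

```text
15.1 [0.58754567 0.21941612 0.04395184] [ 0.71658497  0.69749638 -0.00196429  0.00096004] 0.014651239866439628 [-4.96688429 -4.26922349  9.65490294]
spacer centre (side) 0.3002464853177299 35
top z [0.07307478 0.07523533]
```

```bash
python3 - <<'E'
from rel import *
s,ds=viewer.get_image("side");t,dt=viewer.get_image("top")
for nm,S in(("0",cloud("side",np.load("pics/side0.npy"))),("now",cloud("side",ds))):
    m=(S[...,2]>.03)&(S[...,2]<.082)&(S[...,0]>.64)&(S[...,0]<.67)&(S[...,1]>.26)&(S[...,1]<.36)
    w=S[m];print(nm,len(w),np.median(w,0),np.percentile(w[:,1],[5,25,75,95]))
    m=(S[...,2]>.088)&(S[...,2]<.1)&(S[...,0]>.62)&(S[...,0]<.70)&(S[...,1]>.24)&(S[...,1]<.37)
    w=S[m];print("top",len(w),w.min(0),w.max(0))
    # carriage front face / pin strip
a=cv2.resize(s[190:320,215:305],(415,600),interpolation=2);b=cv2.resize(t[140:230,180:270],(380,600)if 0 else (380,380),interpolation=2)
c=np.zeros((600,795,3),np.uint8);c[:,:415]=a;c[:380,415:]=b;cv2.imwrite("pics/crop8.png",c)
E
```

```text
0 354 [0.65498156 0.32587854 0.05550277] [0.3237507  0.32499338 0.32676192 0.32805711]
top 228 [0.63671135 0.28317633 0.08805214] [0.67612755 0.32802834 0.09376169]
now 349 [0.65477946 0.32589459 0.05643218] [0.32371576 0.32491713 0.32673878 0.32797216]
top 232 [0.6366017  0.28440628 0.08806948] [0.67571647 0.32843379 0.09408084]
```

View pics/crop8.png

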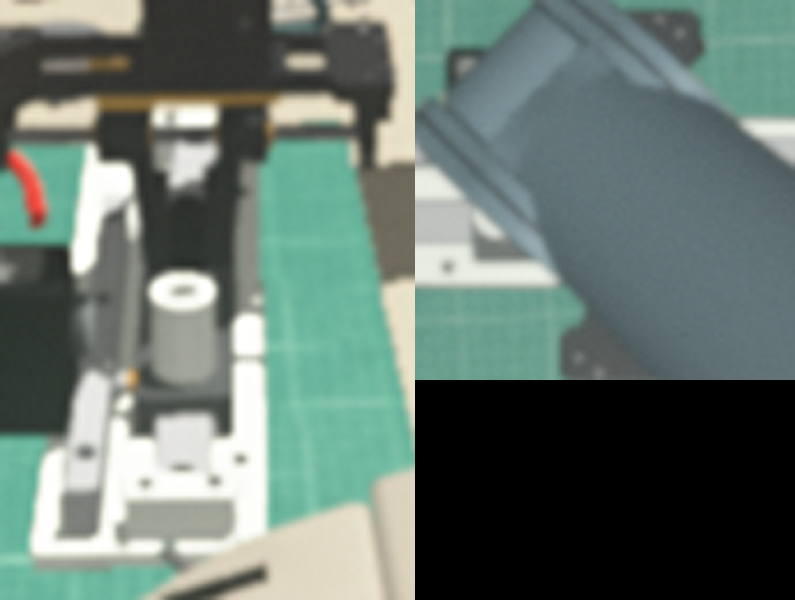

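```bash
python3 - <<'E'
from rel import *
F=[];T=[];Y=[]
for i in range(8):
    s,ds=viewer.get_image("side");o=manip.observe();F.append(o["wrist_force"]);T.append(o["wrist_torque"]);Y.append(o["eef_pos"])
F=np.mean(F,0);T=np.mean(T,0);print(o["t"],F,T,np.mean(Y,0),np.std(Y,0))
# closest points on the line of action about the TCP (assume moment about TCP)
r0=np.cross(F,T)/F.dot(F);print("line pt rel TCP",r0,"dir",F/np.linalg.norm(F),"pitch",T.dot(F)/F.dot(F))
J=o["joint_positions"];print(J)
# ball: orange pixels in side now and at start
for nm,im,d in(("0",cv2.imread("pics/side0.png"),np.load("pics/side0.npy")),("now",s,ds)):
    h=cv2.cvtColor(im,cv2.COLOR_BGR2HSV);S=cloud("side",d)
    m=(h[...,0]>8)&(h[...,0]<25)&(h[...,1]>90)&(S[...,0]>.59)&(S[...,0]<.63)&(S[...,1]>.15)&(S[...,1]<.33)&(S[...,2]<.05)
    print(nm,m.sum(),np.argwhere(m).mean(0) if m.any() else 0,np.median(S[m],0) if m.any() else 0)
E
```

```text
15.6 [-5.12037473 -3.63833853  9.28821515] [-0.84346868  1.03231126  0.00615814] [0.58756715 0.21939483 0.04395979] [1.68622016e-05 1.45171871e-05 1.19274119e-05]
line pt rel TCP [-0.07644148 -0.0620615  -0.06645085] dir [-0.45665478 -0.32448108  0.82835888] pitch 0.004932731495372239
[-0.12117031  0.79912804 -0.44544998  1.68454108  0.46518252  0.76839121
 -0.81704378]
0 1 [247. 246.] [0.60774542 0.20764237 0.03396158]
now 7 [271.28571429 243.42857143] [0.6126556  0.30203195 0.03182953]
```

{"method": "drive_tool", "body": {"moves": "-1 0.005 0 0 0 0 0; -1 0.01 0 0 0 0 0; -1 0.01 0 0 0 0 0; -1 0.01 0 0 0 0 0"}}

```text
t: 16.1
eef_pos: [0.5877, 0.2219, 0.044]
tool_rot: [0.716, 0.698, -0.001, 0.0]
wrist_force: [-4.1, -0.6, 5.9]
grip_width: 0.0151
```

{"method": "drive_tool", "body": {"moves": "-1 0.005 0 -0.02 0 0 0; -1 0.01 0 -0.03 0 0 0; -1 0.01 0 -0.03 0 0 0; -1 0.01 0 -0.03 0 0 0"}}

```text
t: 16.6
eef_pos: [0.5875, 0.222, 0.0443]
tool_rot: [0.716, 0.698, -0.001, 0.0]
wrist_force: [5.4, 1.1, -22.2]
grip_width: 0.015
```

```bash
python3 chk.py 4
```

```text
16.8 [0.58756344 0.22203054 0.04432243] [ 7.16448391e-01  6.97638714e-01 -1.38195013e-03  1.34565480e-04] 0.014547302297586792 [  5.34376249   0.62908852 -22.35762675]
spacer centre (side) 0.3038198614767791 42
top z [0.07320183 0.07550776]
```

{"method": "drive_tool", "body": {"moves": "-1 0 0 0.02 0 0 0; -1 0 0 0.022 0 0 0; -1 0 0 0.022 0 0 0; -1 0 0 0.022 0 0 0"}}

```text
t: 17.3
eef_pos: [0.5876, 0.224, 0.0442]
tool_rot: [0.716, 0.698, -0.0, -0.0]
wrist_force: [3.1, 2.2, -15.9]
grip_width: 0.0152
```

```bash
python3 chk.py 5
```

```text
17.5 [0.58765975 0.22404755 0.04426487] [ 7.16071715e-01  6.98026686e-01 -1.59009955e-04 -1.37668189e-04] 0.01479260819044929 [  2.81254416   1.93433711 -18.24262473]
spacer centre (side) 0.30489464957211015 38
top z [0.07340307 0.07538188]
```

{"method": "drive_tool", "body": {"moves": "-1 0.005 0 0 0 0 0; -1 0.01 0 0 0 0 0; -1 0.01 0 0 0 0 0; -1 0.01 0 0 0 0 0"}}

```text
t: 18.0
eef_pos: [0.5877, 0.2248, 0.0443]
tool_rot: [0.716, 0.698, -0.0, -0.0]
wrist_force: [4.1, 0.9, -22.3]
grip_width: 0.0149
```

```bash
python3 chk.py 6
```

```text
18.2 [0.5876768  0.22481564 0.04435283] [ 7.16142014e-01  6.97954520e-01 -3.20801773e-04 -4.06729505e-05] 0.015122699452603385 [  3.76861328   0.75742975 -23.96413822]
spacer centre (side) 0.30569192748856244 37
top z [0.07331178 0.07545704]
```

The carriage now sits where the cameras put the sight line: spacer y 0.3057 against 0.3056 for the head. I'll open the fingers briefly so the ball can centre itself and the grip preload goes, then pinch again.

{"method": "drive_tool", "body": {"moves": "-0.3 0 0 0 0 0 0; -0.3 0 0 0 0 0 0; -0.3 0 0 0 0 0 0; -0.3 0 0 0 0 0 0; -0.3 0 0 0 0 0 0"}}

```text
t: 18.82
eef_pos: [0.588, 0.2252, 0.045]
tool_rot: [0.716, 0.698, 0.0, 0.0]
wrist_force: [-0.4, 0.3, -0.3]
grip_width: 0.031
```

```bash
python3 chk.py 7
```

```text
19.025 [0.58783863 0.22510705 0.04465465] [ 7.16110651e-01  6.97986770e-01 -5.63733166e-05 -3.75948025e-05] 0.03100167144238784 [ 0.03611925 -0.18490674  0.08519484]
spacer centre (side) 0.30543632048617936 42
top z [0.073385   0.07540098]
```

{"method": "drive_tool", "body": {"moves": "-1 0 0 0 0 0 0; -1 0 0 0 0 0 0; -1 0 0 0 0 0 0; -1 0 0 0 0 0 0; -1 0 0 0 0 0 0; -1 0 0 0 0 0 0", "newtons": 30}}

```text
t: 19.77
eef_pos: [0.5877, 0.2251, 0.0446]
tool_rot: [0.716, 0.698, -0.0, -0.0]
wrist_force: [-1.2, -0.6, 0.6]
grip_width: 0.0149
```

```bash
python3 chk.py 8
```

```text
19.975 [0.58769776 0.22509068 0.04462035] [ 7.16088554e-01  6.98009416e-01 -1.69987064e-04 -9.79065716e-05] 0.015047592314655208 [-1.07466207 -0.03655734  0.24556536]
spacer centre (side) 0.3052964078924376 37
top z [0.07333251 0.07555393]
```

{"method": "drive_tool", "body": {"moves": "-1 0.01 0 0 0 0 0; -1 0.02 0 0 0 0 0; -1 0.02 0 0 0 0 0; -1 0.02 0 0 0 0 0"}}

```text
t: 20.48
eef_pos: [0.5877, 0.2256, 0.0446]
tool_rot: [0.716, 0.698, -0.001, 0.001]
wrist_force: [-3.4, -5.6, 3.5]
grip_width: 0.0154
```

```bash
python3 chk.py 9
```

```text
20.675 [0.58770508 0.22558268 0.04460627] [ 7.16395100e-01  6.97693631e-01 -1.18810989e-03  4.95776269e-04] 0.015164512948733147 [-2.70885046 -4.46637712  3.85813182]
spacer centre (side) 0.30614737375466444 36
top z [0.0730851 0.075827 ]
```

{"method": "drive_tool", "body": {"moves": "-1 -0.02 0 0 0 0 0; -1 -0.04 0 0 0 0 0; -1 -0.04 0 0 0 0 0; -1 -0.04 0 0 0 0 0"}}

```text
t: 21.18
eef_pos: [0.5877, 0.225, 0.0447]
tool_rot: [0.716, 0.698, 0.001, -0.001]
wrist_force: [-0.3, 4.9, -4.3]
grip_width: 0.0155
```

```bash
python3 chk.py 10
```

```text
21.375 [0.58770656 0.2249434  0.04467735] [ 0.71570751  0.698399    0.00102256 -0.00074892] 0.014911026681368629 [-1.05171271  5.06417186 -3.85668977]
spacer centre (side) 0.30529746163510624 36
top z [0.07354074 0.07548904]
```

{"method": "drive_tool", "body": {"moves": "-1 0.02 0 0 0 0 0; -1 0.04 0 0 0 0 0; -1 0.05 0 0 0 0 0; -1 0.05 0 0 0 0 0; -1 0.05 0 0 0 0 0"}}

```text
t: 22.0
eef_pos: [0.5877, 0.2256, 0.0446]
tool_rot: [0.717, 0.697, -0.002, 0.001]
wrist_force: [-4.0, -4.0, 4.1]
grip_width: 0.015
```

```bash
python3 chk.py 11
```

```text
22.2 [0.58773591 0.22556928 0.04460187] [ 0.71658827  0.69749341 -0.00183382  0.00090801] 0.015071210218861918 [-3.80430994 -4.35813092  3.9601601 ]
spacer centre (side) 0.30655857191094826 41
top z [0.0732798  0.07546808]
```

{"method": "drive_tool", "body": {"moves": "-0.3 0 0 0 0 0 0; -0.3 0 0 0 0 0 0; -0.3 0 0 0 0 0 0; -0.3 0 0 0 0 0 0; -0.3 0 0 0 0 0 0"}}

```text
t: 22.82
eef_pos: [0.588, 0.2282, 0.0447]
tool_rot: [0.716, 0.698, 0.0, -0.0]
wrist_force: [0.5, 0.6, -1.1]
grip_width: 0.0307
```

```bash
python3 chk.py 12
```

```text
23.025 [0.58795988 0.22811261 0.0446886 ] [ 7.16097994e-01  6.97999759e-01 -7.82040230e-06 -4.93982490e-06] 0.03106471598672906 [ 0.23176266 -0.32853044  0.05842643]
spacer centre (side) 0.30572583576033696 40
top z [0.0730966  0.07548161]
```

```bash
python3 - <<'E'
from h import *
u,v=proj("side",(.5895,.305,.06));c=int((u-200)*4);r=int((v-180)*4);print(c,r)
g=lambda n:cv2.imread(f"pics/chk{n}.png",0).astype(np.float32)[r-70:r+50,c-40:c+40]
ref=g(7);w=cv2.createHanningWindow(ref.shape[::-1],cv2.CV_32F)
for n in(2,3,4,5,6,7,8,9,10,11,12):
    (dx,dy),q=cv2.phaseCorrelate(ref,g(n),w);print(n,round(dx,2),round(dy,2),round(q,2))
E
```

```text
216 320
2 0.03 -4.36 0.53
3 -0.15 -4.31 0.49
4 0.04 -4.03 0.5
5 -0.35 -0.13 0.43
6 -0.08 -0.31 0.45
7 0.01 -0.51 0.36
8 -0.19 -0.24 0.37
9 -0.51 -0.38 0.29
10 -0.5 -0.5 0.34
11 0.31 0.66 0.21
12 0.01 -0.53 0.23
```

On release the carriage springs back to the same spot, within about 0.5 mm of the head's centre line. I'll re-centre the tool on the post and pinch for the finish.

{"method": "drive_tool", "body": {"moves": "-0.3 -0.03 0 0 0 0 0; -0.3 -0.03 0 0 0 0 0; -0.3 -0.03 0 0 0 0 0; -1 -0.03 0 0 0 0 0; -1 -0.03 0 0 0 0 0; -1 -0.03 0 0 0 0 0; -1 -0.03 0 0 0 0 0; -1 -0.03 0 0 0 0 0", "newtons": 35}}

```text
t: 24.02
eef_pos: [0.5877, 0.2251, 0.0447]
tool_rot: [0.716, 0.698, -0.0, -0.0]
wrist_force: [-1.1, 0.0, 1.1]
grip_width: 0.015
```

{"method": "drive_tool", "body": {"moves": "-1 0 0 0 0 0 0; -1 0 0 0 0 0 0; -1 0 0 0 0 0 0; -1 0 0 0 0 0 0"}}

```text
t: 24.52
eef_pos: [0.5877, 0.2252, 0.0447]
tool_rot: [0.716, 0.698, -0.0, -0.0]
wrist_force: [-1.4, 0.6, 2.1]
grip_width: 0.0147
```

```bash
python3 chk.py 13; cp pics/chk13.png pics/final13.png
```

```text
24.725 [0.58774543 0.22509734 0.04469096] [ 7.16088936e-01  6.98009038e-01 -1.18726984e-04 -6.72213866e-05] 0.014466720844111278 [-2.35447948 -0.10148608  2.00651748]
spacer centre (side) 0.3062070692971861 39
top z [0.07362612 0.07549241]
```

View pics/final13.png

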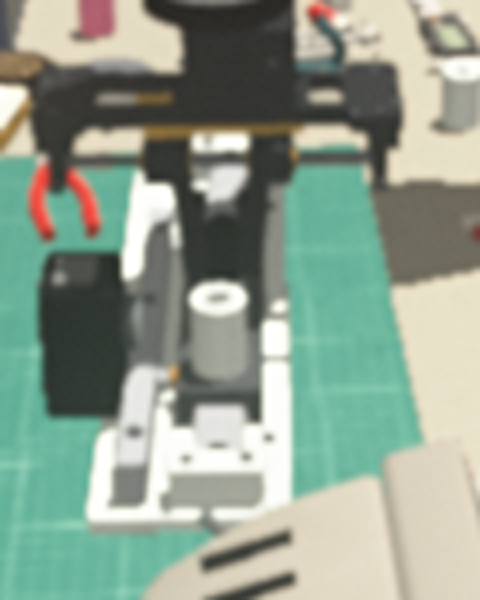

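In this last picture the orange ball at (172,372) has closed the white notch gap that was visible before. The spacer stands on the pin in front of the lens, the fingers are on the post, and the other spacer is still at (460,95). I'm handing in.

```bash
python3 -c "
from station import job;print(job.job_done())"
```

```text
the job is handed in; nothing more can be done
None
```

I put the larger-bore silver spacer (the left one) fully down on the gauge pin and let go. I then pinched the grip post, slid the carriage about 105 mm into the notch, and handed in at about 25 s, still gripping at 35 N commanded. No verdict was reported.

**What the last checks showed**
- **Spacer:** its top reads about 0.075 m, which is fully down, and nothing touches it.
- **Notch:** the spacer measures y 0.3053–0.3062 m against 0.3056 m for the sight line, both from the side camera. Pushing the carriage about 2 mm either way met about 5 N of resistance. After a harder push and release it came back about 0.8 mm to the same spot. In the final picture the ball sits in the notch.
- **Grip:** finger opening is 15 mm on the 16 mm post, and force along the slide is about 0 N.
- **Other spacer:** it stands untouched on the desk, and I moved nothing else.

**What disagreed**
- **Stick before the notch:** the carriage stuck about 5 mm short of the notch, holding more than 4 N against the stated 1.2 N rub, and I did not find out why. It freed with a small extra push.
- **Wrist force:** a small lift I made while gripping took the wrist force to about 24 N downward. It went away when I opened and pinched again.
- **Cameras:** the top and side cameras differed by 3–6 mm in y, so I relied on differences measured within one camera.

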